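Close up the vial case: inner flap, then cover

ROBOT

A 7-joint arm with a two-finger parallel gripper is mounted at the origin on the work surface. World frame = base frame: x ahead of the robot, y to its left, z up, the work surface at z = 0. Lengths are in m, angles in rad, forces in N, time in s.
With the tool pointing down it reaches from about 0.425 to 0.925 m from the base axis. Payload 6.8 kg.
Tool frame: the origin (TCP) lies between the finger pads; the fingertips stand 17 mm ahead of it and the grasp point (between the pads) lies 2 mm behind it; z points along the fingers, y is the direction in which the jaws open and shut (so a half turn about z gives the same grasp; the last joint's range is limited). The gripper opens to 85 mm and grips with 20 to 120 N. Pads are 22 mm wide; open, the fingers measure 114 mm over their backs; the gripper's body (76 mm by 85 mm) begins 54 mm behind the grasp point. The pads swing forward as they close: fully open they stand 13 mm farther back than shut.
Start: joints at [1.134, 0.477, 0.022, 1.555, -0.011, 1.109, -0.083], TCP at [0.218, -0.639, 0.248] pointing down, gripper open.
Joint ranges: [-2.96, 2.96], [-0.34, 2.1], [-1.41, 1.46], [0.24, 2.44], [-1.37, 4.51], [0.17, 1.92], [-2.96, 2.96]. Speed limits (rad/s): [2.39, 2.39, 3.14, 3.14, 3.14, 3.14, 3.14].

INTERFACE

Orientations are given as a unit quaternion [w, x, y, z].
In Python, from station import bot gives the robot as it stands. The module is installed in compiled form; this text tells all that it offers.
- The arm moves only by the tool carry_out, never from a script. Its argument "moves" is a list of rows, each a list of 3 entries, a list of its own where there are three numbers: the turn, a rotation vector about the tool's x, y, z in degrees, then the shift along the tool's x, y, z in cm, then the finger opening in cm, from 0 to 8.54. A call has 1 to 5 rows; each row is the pose to reach, as a shift and turn from the pose commanded when the call began, along the tool's axes at that moment; what a row does not reach only later rows make up. A row lasts 1/8 s, in which the tool goes at most 62.5 mm and 10.7 degrees, less where a joint would pass 70% of its speed; a pose out of reach is approached as far as the arm can. A call with a gripper value outside its range is refused whole. The fingers move at their own pace and stop on an object; "newtons" is the grip in N (left out, the last holds). Time passes only in rows, so rows that repeat a pose let the fingers close. It gives the time, the measured TCP pose, the force and the opening at its end, in the units of the state.
- bot.get_obs(): the state, without advancing time (a new reading comes with each control period).
- bot.read_camera(name): name is "side" or "top" or "wrist"; returns the picture (420x560x3 uint8, red, green, blue); there is no depth.
- bot.camera_info(name): a dict with "vertical_fov" (degrees; the focal length in pixels is half the picture's height over the tangent of half this angle, whatever the lens; pixels are square), "cx", "cy" (the principal point, pixels), "position" and "attitude" of the camera in the world. Camera axes: x right, y up, looking along -z (the intrinsics and any distortion apply to the point x, -y, -z); pixel columns grow to the right and rows downward; lengths in m; the calibration is good to about 2 mm. A picture is of the moment at which its call begins: read the wrist's pose just before it. camera_info takes no time and is no camera call; for the wrist camera it gives the pose at the moment of the call.
- bot.hand_in(): hands the job in, once; it reports no verdict.
Trained networks look in the newest picture that a camera, given by its name, has taken for a name from the list of things; names that differ only in an ending like _2 or _b are one class to them, and where a whole thing is asked for, a point or a joint stands for the part that bears it (a point fixed in the world has none). Each returns a list of dicts, best first, with "score" (0 to 1); they miss things now and then, are a little off and sometimes report something else, mostly with a low value. They report only what shows in the picture. A call takes as long as a camera call.
- bot.silhouettes(label, camera): "region" (420x560 bool, what is visible of it) and "location" ([column, row] in pixels, amid what is visible of it).
The state is a dict: "t": time; "q": joint angles; "joint_vel": joint speeds; "joint_torque": joint torques, N m; "eef_pos": TCP position; "tool_rot": TCP orientation; "contact_force": force on the tool from outside, world axes, zero at the start; "torque": the same for the moment, N m; "gripper_width": opening from 0.0 (shut) to 1.0 (fully open).
Only numpy, scipy, OpenCV 4.12 (cv2) and the standard library are available. Lean on these libraries where they do the work, as an engineer would, in place of code of your own. Each camera call takes 0.05 s, during which the arm holds its last target. There are 200 camera calls.

TASK

Close up the vial case: push the upright orange inner flap all the way down so that it lies flat over the vials, and only then swing the white cover fully shut over it. Only push with the fingers: do not lift, tip or shove the case, and leave the bottle, the loose vials and the tube rack where they stand.

Things in the scene. Friction and masses are not known exactly. Their poses are not given: they have to be found in the camera images.
- case: Slate-blue open vial case, loose on the black bench, 2.4 kg. 160 mm (its x) by 190 mm (its y) by 60 mm high, walls 5 mm. Origin: centre of its underside, on the bench. x runs along both hinges, y from the flap's hinge to the cover's hinge (the robot's left at yaw 0; yaw within 0.55 rad), z up. Its vials and block are fixed and end below the folded flap.
- flap (a joint): Orange inner flap's angle (rad): 0 folded flat over the vials, on its stop; 1.57 upright; stop at 1.8. Flat panel 142 mm along the case's x, reaching 130 mm from the hinge, 5 mm thick, 60 g. It folds towards the case's +y; at 0 its upper face is 54 mm above the bench, 6 mm below the rim. Stiff hinge (0.07 N m): it stays at any angle it is left, so push it all the way.
- flap_hinge (a point): Middle of the flap's hinge line, inside the case's -y wall at (0, -84, 49) mm in the case's frame. The flap's vial-side face lies on this line; its 5 mm thickness is on the outer side (upper side when folded). The point's axes turn with the flap: y from hinge to free edge, z out of the outer face.
- flap_edge (a point): Middle of the flap's free edge, 130 mm from the hinge, half-way through its thickness.
- cover (a joint): White cover's angle (rad): 0 shut on the rim, on its stop; 1.57 standing up; stop at 1.95. Flat panel 160 mm along the case's x, reaching 196 mm from the hinge, 8 mm thick, 220 g. It swings shut towards the case's -y; shut, its upper face is 69 mm above the bench and overhangs the -y wall by 6 mm. Stiff hinge (0.30 N m): it stays at any angle it is left, so push it all the way.
- cover_hinge (a point): Middle of the cover's hinge line, on the case's +y rim at (0, 95, 61) mm in the case's frame. The cover's inner face lies on this line; its 8 mm thickness is on the outer side (upper side when shut). The point's axes turn with the cover: -y from hinge to free edge, z out of the outer face.
- cover_edge (a point): Middle of the cover's free edge, 196 mm from the hinge, half-way through its thickness.
- amber_bottle: Loose amber bottle with a black cap and paper label, 64 mm across and 130 mm high, beyond the case (its +x side). Origin: centre of its underside. Bystander.
- vial_a: Loose amber vial with a white cap, 22 mm across, 46 mm high, standing on the robot's side of the case. Origin: centre of its underside. Bystander.
- vial_b: Loose amber vial with a green cap, 22 mm across, 46 mm high, standing on the robot's side of the case. Origin: centre of its underside. Bystander.
- tube_rack: Loose blue test-tube rack, 60 by 100 by 60 mm high, empty, outside the case's -y (flap) side. Origin: centre of its underside. Bystander.

How it is judged:
On the way, in this order (a step that is already met when the one before it is completed fails the run):
1. the orange flap is folded flat (below 0.08 rad) while the cover still stands open (above 1.0 rad) (value of joint flap below 0.08 rad and value of joint cover above 1 rad), for 0.2 s.
2. the white cover is shut (below 0.04 rad) over the folded flap (value of joint cover below 0.04 rad and value of joint flap below 0.08 rad), for 0.2 s.
At the end, for the whole second after the job is handed in: The flap lies within 0.08 rad of flat and the cover within 0.04 rad of shut; the case stands level and at rest within 30 mm of where it was; bottle, vials and rack upright within 20 mm of where they were (all of step 2 and linear speed of case below 0.02 m/s and distance of case from where it was at the start of the episode below 0.03 m and angle between case's own z axis and vertical below 0.05 rad and distance of each of amber_bottle, vial_a, vial_b, tube_rack from where it was at the start of the episode below 0.02 m and angle between each of amber_bottle, vial_a, vial_b, tube_rack's own z axis and vertical below 0.1 rad); the robot touches nothing.
It fails at once if the cover was swung in (below 0.9 rad) before the flap was down (above 0.2 rad) (value of joint cover below 0.9 rad and value of joint flap above 0.2 rad).
It fails at once if the case was shoved (more than 30 mm), lifted (more than 12 mm) or tipped (more than 0.12 rad) (distance of case from where it was at the start of the episode above 0.03 m or height (world z) of case above 0.012 m or angle between case's own z axis and vertical above 0.12 rad).
It fails at once if a bystander was shoved (more than 20 mm), lifted (more than 12 mm) or tipped over (distance of any of amber_bottle, vial_a, vial_b, tube_rack from where it was at the start of the episode above 0.02 m or height (world z) of any of amber_bottle, vial_a, vial_b, tube_rack above 0.012 m or angle between any of amber_bottle, vial_a, vial_b, tube_rack's own z axis and vertical above 0.35 rad).
It also fails if it takes over 53 s, if anything falls off the work surface, if the arm or the gripper's body presses on something with over 40 N, if the wrist force passes 120 N, or if a joint passes its speed limit or range.

## Working session

There is one attempt and no reset: what is moved stays moved. The work goes in short steps, Python scripts to look and compute and a tool call to move; the robot and the scene stay as the last step left them, time stands still between calls to the robot, and variables do not carry over. Pictures are saved under pics/ and viewed, about 8 in all and at most 12, crops included, and the job is handed in when it is done.

Besides the shell and the picture viewer there is one more tool, called as name([rows], argument=value, ...), one row to a line, values as JSON. carry_out: Moves the arm, as the interface text tells. Its arguments: {"type":"object","properties":{"moves":{"type":"array"},"newtons":{"type":"number"}},"required":["moves"]}

```bash
mkdir -p pics
cat > h.py <<'E'
import numpy as np, cv2
from scipy.spatial.transform import Rotation as R
from station import bot
def save(c,n):
    im=bot.read_camera(c); cv2.imwrite(f'pics/{n}.png',im[:,:,::-1]); return im
E
python3 - <<'E'
from h import *
o=bot.get_obs()
for k,v in o.items(): print(k,np.round(v,4))
for c in('side','top','wrist'): print(c,bot.camera_info(c))
a=save('side','side0');b=save('top','top0')
for c in('side','top'):
  for l in('case','flap','cover','amber_bottle','vial_a','tube_rack'):
    print(c,l,[(round(d['score'],2),np.round(d['location']),int(d['region'].sum())) for d in bot.silhouettes(l,c)])
E
```

```text
t 0.0
q [ 1.1339  0.4778  0.0223  1.5564 -0.0115  1.1093 -0.0831]
joint_vel [-0.0001 -0.0014  0.0013  0.001  -0.0014 -0.0011  0.0006]
joint_torque [-5.00000e-04 -5.96452e+01  1.60770e+00 -2.81198e+01  1.25000e-02
  9.30000e-03 -0.00000e+00]
eef_pos [ 0.2178 -0.6383  0.2473]
tool_rot [-9.000e-04  9.865e-01  1.637e-01 -2.000e-04]
contact_force [ 0.0496 -0.3023 -0.1826]
torque [-0.0589 -0.0191  0.0528]
gripper_width 0.9994
side {'vertical_fov': 54.05712876189993, 'cx': 283.06234309347957, 'cy': 200.02128415983728, 'position': array([ 0.39475353, -0.54266281,  0.38727853]), 'attitude': array([ 0.84768101,  0.50506208, -0.09143741, -0.13412086])}
top {'vertical_fov': 47.84142011171264, 'cx': 276.99624891299646, 'cy': 211.88991364707078, 'position': array([ 0.40646522, -0.00811614,  0.93929942]), 'attitude': array([-0.66451284, -0.06972553,  0.07488116,  0.74023905])}
wrist {'vertical_fov': 59.87707651658511, 'cx': 281.89674193024956, 'cy': 208.374198047349, 'position': array([ 0.29779561, -0.61134767,  0.37308294]), 'attitude': array([ 0.80157267, -0.13485895,  0.09800543, -0.57418573])}
side case [(0.92, array([221., 174.]), 21094)]
side flap [(0.67, array([224., 169.]), 20884)]
side cover [(0.93, array([194., 119.]), 8597)]
side amber_bottle [(0.69, array([195., 118.]), 8789), (0.56, array([337., 186.]), 2068)]
side vial_a [(0.67, array([191., 249.]), 408), (0.66, array([173., 230.]), 370)]
side tube_rack [(0.81, array([362., 247.]), 3870)]
top case []
top flap [(0.6, array([267., 222.]), 805), (0.51, array([160., 273.]), 4950)]
top cover [(0.85, array([155., 275.]), 4921)]
top amber_bottle [(0.66, array([228., 160.]), 1193)]
top vial_a [(0.59, array([246., 310.]), 87)]
top tube_rack [(0.94, array([304., 166.]), 1930)]
```

View pics/side0.png

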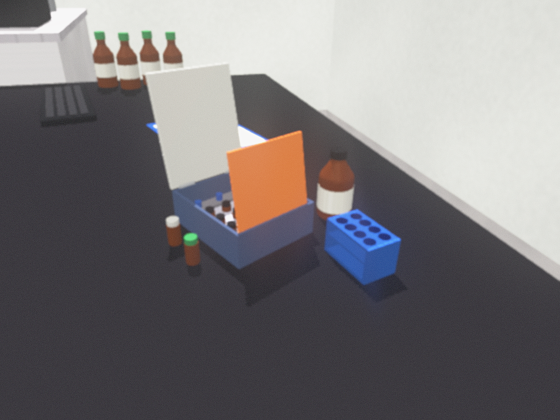

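View pics/top0.png

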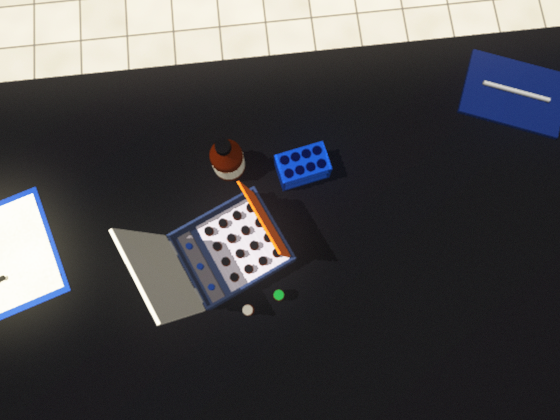

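The side view shows the case with its rim corners around (173,188), (240,255) and (312,218). The flap's top edge runs (231,151)–(303,136) and the cover's free edge (154,80)–(229,67). The top view shows the rim corners at (168,234), (253,188), (294,258) and (208,306), with the flap edge near (240,183)–(286,253). The cover edge is at (111,230)–(158,323), the vials are on the −x side, the bottle is on +x and the rack is off −y. Next I fit the pose.

```bash
cat >> h.py <<'E'
from scipy.optimize import least_squares
def proj(c,P,info=None):
    i=info or bot.camera_info(c); w,x,y,z=i['attitude']
    p=(np.atleast_2d(P)-i['position'])@R.from_quat([x,y,z,w]).as_matrix()
    f=210/np.tan(np.radians(i['vertical_fov'])/2)
    return np.c_[i['cx']-f*p[:,0]/p[:,2], i['cy']+f*p[:,1]/p[:,2]]
def back(c,uv,z):
    i=bot.camera_info(c); w,x,y,zz=i['attitude']; f=210/np.tan(np.radians(i['vertical_fov'])/2)
    d=R.from_quat([x,y,zz,w]).apply([(uv[0]-i['cx'])/f,-(uv[1]-i['cy'])/f,-1]); return i['position']+d*(z-i['position'][2])/d[2]
def flap(a,x,r,h): # case frame, h above inner face
    return [x,-.084+r*np.cos(a)-h*np.sin(a),.049+r*np.sin(a)+h*np.cos(a)]
def cover(a,x,r,h):
    return [x,.095-r*np.cos(a)+h*np.sin(a),.061+r*np.sin(a)+h*np.cos(a)]
def world(p,P): 
    return R.from_euler('z',p[2]).apply(np.atleast_2d(P))+[p[0],p[1],0]
E
python3 - <<'E'
from h import *
T,S=bot.camera_info('top'),bot.camera_info('side')
x,y=.08,.095
top=np.array([[168,234],[253,188],[294,258],[208,306],[240,183],[286,253],[111,230],[158,323]])
side=np.array([[173,188],[240,255],[312,218],[231,151],[303,136],[154,80],[229,67]])
def res(p,full=0):
    rim=[[x,y,.06],[x,-y,.06],[-x,-y,.06],[-x,y,.06]]
    F=[flap(p[3],s*.071,.13,.0025) for s in(1,-1)]; C=[cover(p[4],s*.08,.196,.004) for s in (1,-1)]
    a=proj('top',world(p,rim+F+C),T)-top
    b=proj('side',world(p,[rim[3],rim[2],rim[1],F[1],F[0],C[1],C[0]]),S)-side
    return np.r_[a,b] if full else np.r_[a,b].ravel()
r=least_squares(res,[.4,.1,0.4,1.5,1.8],loss='soft_l1')
print(np.round(r.x,4)); print(np.round(res(r.x,1),1))
p=r.x
for n,P in dict(flap_edge=flap(p[3],0,.13,.0025),cover_edge=cover(p[4],0,.196,.004),fh=[0,-.084,.049],ch=[0,.095,.061]).items(): print(n,np.round(world(p,P),3))
print('vials',back('top',(248,310),.046),back('top',(279,295),.046)); print('bottle',back('top',(224,146),.13)); print('rack',back('top',(302,161),.06))
E
```

```text
[0.5344 0.0657 0.4088 1.4265 1.7807]
[[ -0.5  -0.8]
 [  2.8  -3.1]
 [  3.6  -0.8]
 [ -0.7   2.7]
 [  0.8  -4.1]
 [ -3.   -0.3]
 [ -0.5  -2.7]
 [  1.2   1.2]
 [ -0.2   2.4]
 [ -1.7 -18.7]
 [  3.6 -15.9]
 [ -2.1   1.6]
 [  0.4  -4.8]
 [ -8.2  -7.3]
 [ -0.4  -4.8]]
flap_edge [[0.561 0.003 0.178]]
cover_edge [[0.479 0.194 0.252]]
fh [[ 0.568 -0.011  0.049]]
ch [[0.497 0.153 0.061]]
vials [0.41311133 0.04839604 0.046     ] [ 0.43412441 -0.0115118   0.046     ]
bottle [0.70470171 0.05865149 0.13      ]
rack [ 0.68357445 -0.08348098  0.06      ]
```

carry_out([
  [[0,0,0],[4.4,-3.2,0],0],
  [[0,0,-2],[8.8,-6.4,0],0],
  [[0,0,-4.6],[13,-9.6,0],0],
  [[0,0,-4.6],[17.6,-12.8,0],0],
  [[0,0,-4.6],[22,-16,0],0],
], newtons=60)

```text
t: 1.32
eef_pos: [0.3756, -0.4149, 0.2486]
tool_rot: [0.0, 0.979, 0.203, 0.0]
contact_force: [0.9, -1.1, 0.4]
gripper_width: 0.002
```

carry_out([
  [[0,0,0],[5,-3,0],0],
  [[0,0,0],[10,-6,0],0],
  [[0,0,0],[15,-9,0],0],
  [[0,0,0],[20,-12,0],0],
  [[0,0,0],[24,-15,0],0],
])

```text
t: 1.95
eef_pos: [0.5364, -0.1812, 0.2486]
tool_rot: [0.0, 0.979, 0.204, 0.0]
contact_force: [0.3, -0.1, -1.2]
gripper_width: 0.004
```

carry_out([
  [[0,0,0],[5,-3,0],0],
  [[0,0,0],[10,-5,0],0],
  [[0,0,0],[10,-6,0],0],
  [[0,0,0],[10,-6,0],0],
])

```text
t: 2.45
eef_pos: [0.6024, -0.0882, 0.2481]
tool_rot: [0.0, 0.979, 0.204, -0.0]
contact_force: [-0.5, -0.9, -0.1]
gripper_width: -0.004
```

Run:
```python
from h import *
p=[.5344,.0657,.4088]
o=bot.get_obs();print(o['t'],np.round(o['eef_pos'],4)); print('case frame',R.from_euler('z',-p[2]).apply(o['eef_pos']-[p[0],p[1],0]))
a=save('side','s1');b=save('wrist','w1')
def box(c,im):
    P=world(p,[[s*.08,t*.095,z] for z in(0,.06) for s,t in((1,1),(1,-1),(-1,-1),(-1,1))]+[flap(1.4265,s*.071,.13,.0025) for s in(1,-1)]+[[0,-.084,.049]]+[cover(1.78,s*.08,.196,.004) for s in(1,-1)])
    for u in proj(c,P): cv2.circle(im,tuple(int(v) for v in u),2,(0,255,0),-1)
    return im
cv2.imwrite('pics/both1.png',cv2.resize(np.hstack([box('side',a.copy()),box('wrist',b.copy())]),(800,300))[:,:,::-1])
```

```text
2.45 [ 0.6024 -0.0882  0.2481]
case frame [ 0.00120907 -0.16820715  0.24811772]
```

View pics/both1.png

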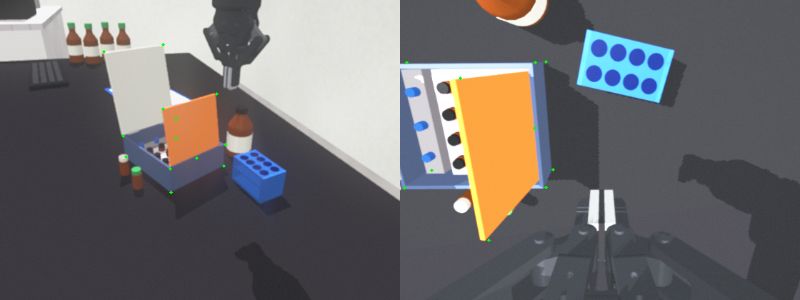

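The overlay fits the case, flap and cover well in both views, and the closed fingers hang on the flap's outer side, clear of the rack. Next I lower and push the flap.

carry_out([
  [[0,0,0],[0,0,4],0],
  [[0,0,0],[0,0,8],0],
  [[0,0,0],[0,-4,8],0],
  [[0,0,0],[0,-6,8],0],
  [[0,0,0],[0,-7.5,8],0],
])

```text
t: 3.18
eef_pos: [0.5732, -0.0198, 0.1692]
tool_rot: [0.0, 0.979, 0.203, 0.001]
contact_force: [0.7, 0.1, -0.3]
gripper_width: -0.001
```

carry_out([
  [[0,0,0],[0,-1.5,0.3],0],
  [[0,0,0],[0,-3,0.7],0],
  [[0,0,0],[0,-4.5,1.3],0],
  [[0,0,0],[0,-5.7,2.1],0],
  [[0,0,0],[0,-5.7,2.1],0],
])

```text
t: 3.8
eef_pos: [0.5494, 0.0338, 0.1463]
tool_rot: [-0.0, 0.979, 0.204, -0.001]
contact_force: [0.1, -0.3, -0.8]
gripper_width: -0.001
```

Run:
```python
from h import *
p=[.5344,.0657,.4088]
o=bot.get_obs();print(o['t'],np.round(o['contact_force'],2)); print('case frame',R.from_euler('z',-p[2]).apply(o['eef_pos']-[p[0],p[1],0]))
a=save('side','s2');b=save('wrist','w2')
cv2.imwrite('pics/both2.png',cv2.resize(np.hstack([a,b]),(800,300))[:,:,::-1])
```

```text
3.8 [ 0.15 -0.29 -0.77]
case frame [ 0.001098   -0.03522105  0.1463268 ]
```

View pics/both2.png

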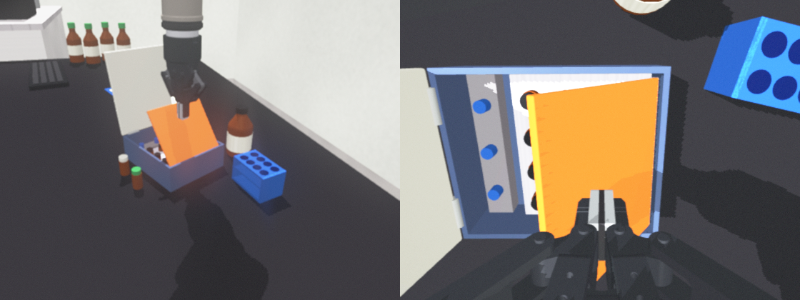

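The flap is leaning in, pushed by the fingertips, and nothing else has been disturbed. I continue.

carry_out([
  [[0,0,0],[0,-1.2,1],0],
  [[0,0,0],[0,-2.1,2],0],
  [[0,0,0],[0,-2.9,3.3],0],
  [[0,0,0],[0,-3.5,4.6],0],
  [[0,0,0],[0,-3.8,5.6],0],
])

```text
t: 4.53
eef_pos: [0.5347, 0.068, 0.0901]
tool_rot: [-0.0, 0.979, 0.203, -0.001]
contact_force: [0.3, 0.2, 0.7]
gripper_width: 0.0
```

carry_out([
  [[0,0,0],[0,-0.2,0.9],0],
  [[0,0,0],[0,-0.3,1.5],0],
  [[0,0,0],[0,-0.3,1.9],0],
  [[0,0,0],[0,-0.3,2.1],0],
  [[0,0,0],[0,-0.3,2.1],0],
])

```text
t: 5.15
eef_pos: [0.5342, 0.0701, 0.071]
tool_rot: [0.0, 0.979, 0.203, -0.0]
contact_force: [-2.9, -0.0, 7.7]
gripper_width: -0.004
```

carry_out([
  [[0,0,0],[0,0,0.2],0],
  [[0,0,0],[0,0,0.2],0],
  [[0,0,0],[0,0,-5],0],
  [[0,0,0],[0,0,-10],0],
  [[0,0,0],[0,1,-15],0],
])

```text
t: 5.78
eef_pos: [0.5379, 0.0615, 0.2222]
tool_rot: [-0.0, 0.979, 0.204, 0.0]
contact_force: [1.1, 0.1, -0.0]
gripper_width: -0.001
```

carry_out([
  [[0,0,0],[0,0,-4],0],
  [[0,0,0],[0,0,-8],0],
  [[0,0,0],[0,0,-11],0],
  [[0,0,0],[0,0,-11],0],
])

```text
t: 6.28
eef_pos: [0.5394, 0.0612, 0.3331]
tool_rot: [0.0, 0.979, 0.203, 0.003]
contact_force: [-0.1, -0.3, 0.0]
gripper_width: -0.001
```

Run:
```python
from h import *
p=[.5344,.0657,.4088]
o=bot.get_obs();print(o['t'],np.round(o['contact_force'],2)); print('case frame',R.from_euler('z',-p[2]).apply(o['eef_pos']-[p[0],p[1],0]))
a=save('side','s3');b=save('wrist','w3')
P=world(p,[[s*.08,t*.095,.06] for s,t in((1,1),(1,-1),(-1,-1),(-1,1))]+[flap(0,s*.071,.13,.005) for s in(1,-1)]+[cover(1.78,s*.08,.196,.004) for s in(1,-1)])
for c,im in(('side',a),('wrist',b)):
  for u in proj(c,P): cv2.circle(im,tuple(int(v) for v in u),2,(0,255,0),-1)
cv2.imwrite('pics/both3.png',cv2.resize(np.hstack([a,b]),(800,300))[:,:,::-1])
```

```text
6.275 [-0.13 -0.3   0.02]
case frame [ 0.002786   -0.00615344  0.33312175]
```

View pics/both3.png

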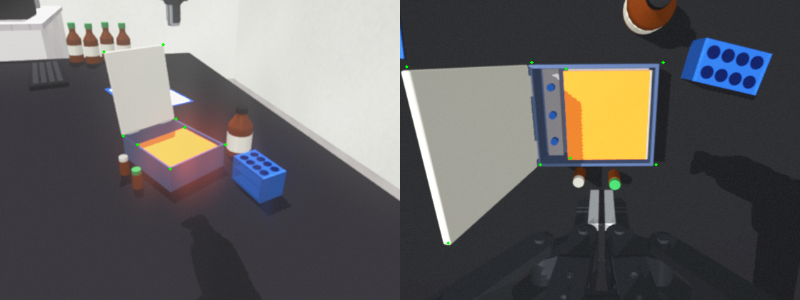

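The flap lies flat on the predicted corners and nothing has moved. The fingers are clear, so I go over the cover to its outer side.

carry_out([
  [[0,0,0],[0,-5,0],0],
  [[0,0,0],[0,-10,0],0],
  [[0,0,0],[0,-15,0],0],
  [[0,0,0],[0,-20.6,0],0],
  [[0,0,0],[0,-20.6,0],0],
])

```text
t: 7.0
eef_pos: [0.453, 0.2544, 0.3291]
tool_rot: [-0.001, 0.978, 0.207, -0.001]
contact_force: [-0.1, -0.7, 0.3]
gripper_width: -0.002
```

carry_out([
  [[0,0,0],[0,0,3],0],
  [[0,0,0],[0,0,6],0],
  [[0,0,0],[0,0,8.8],0],
  [[0,0,0],[0,0,8.8],0],
])

```text
t: 7.5
eef_pos: [0.4549, 0.2479, 0.2395]
tool_rot: [0.001, 0.979, 0.203, -0.003]
contact_force: [1.4, 0.6, 0.2]
gripper_width: 0.001
```

Run:
```python
from h import *
p=[.5344,.0657,.4088]
o=bot.get_obs();print(o['t'],np.round(o['contact_force'],2)); print('case frame',R.from_euler('z',-p[2]).apply(o['eef_pos']-[p[0],p[1],0]))
a=save('side','s4');b=save('top','t4')
cv2.imwrite('pics/both4.png',cv2.resize(np.hstack([a,b]),(800,300))[:,:,::-1])
```

```text
7.5 [1.37 0.62 0.18]
case frame [-0.00049085  0.19882197  0.23945813]
```

View pics/both4.png

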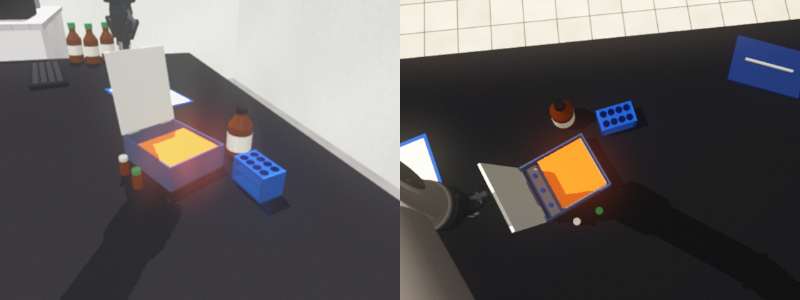

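The fingers are behind the cover with the cover still open, so I push it in.

carry_out([
  [[0,0,0],[0,-2.5,0],0],
  [[0,0,0],[0,-5,0],0],
  [[0,0,0],[0,-7,0],0],
  [[0,0,0],[0,-9,0],0],
  [[0,0,0],[0,-11,0],0],
])

```text
t: 8.22
eef_pos: [0.4129, 0.3519, 0.2439]
tool_rot: [-0.0, 0.979, 0.203, 0.001]
contact_force: [-0.0, 0.1, 0.4]
gripper_width: -0.0
```

carry_out([
  [[0,0,0],[0,-2,0.2],0],
  [[0,0,0],[0,-4.5,0.9],0],
  [[0,0,0],[0,-6.8,1.9],0],
  [[0,0,0],[0,-8.8,3.2],0],
  [[0,0,0],[0,-10.6,5],0],
])

```text
t: 8.85
eef_pos: [0.371, 0.4498, 0.1938]
tool_rot: [-0.001, 0.979, 0.203, 0.001]
contact_force: [0.1, -0.2, 0.8]
gripper_width: 0.001
```

I got the sign wrong there: tool y is −case y, so the fingers moved away into free space without touching anything. I return and push the right way.

carry_out([
  [[0,0,0],[0,2,-3],0],
  [[0,0,0],[0,7,-5],0],
  [[0,0,0],[0,12,-5],0],
  [[0,0,0],[0,17,-5],0],
  [[0,0,0],[0,21.6,-5],0],
])

```text
t: 9.48
eef_pos: [0.4577, 0.2485, 0.244]
tool_rot: [-0.0, 0.979, 0.203, 0.001]
contact_force: [1.5, 1.3, -0.5]
gripper_width: -0.001
```

carry_out([
  [[0,0,0],[0,2.5,0],0],
  [[0,0,0],[0,5,0],0],
  [[0,0,0],[0,7,0],0],
  [[0,0,0],[0,9,0],0],
  [[0,0,0],[0,11,0],0],
])

```text
t: 10.1
eef_pos: [0.5008, 0.1494, 0.2439]
tool_rot: [-0.001, 0.979, 0.203, 0.001]
contact_force: [-1.6, 1.9, -0.8]
gripper_width: -0.004
```

Run:
```python
from h import *
p=[.5344,.0657,.4088]
o=bot.get_obs();print(o['t'],np.round(o['contact_force'],2)); print('case frame',R.from_euler('z',-p[2]).apply(o['eef_pos']-[p[0],p[1],0]))
a=save('side','s5');b=save('top','t5')
cv2.imwrite('pics/both5.png',cv2.resize(np.hstack([a,b]),(800,300))[:,:,::-1])
```

```text
10.1 [-1.57  1.93 -0.81]
case frame [0.00247155 0.09013361 0.2439103 ]
```

View pics/both5.png

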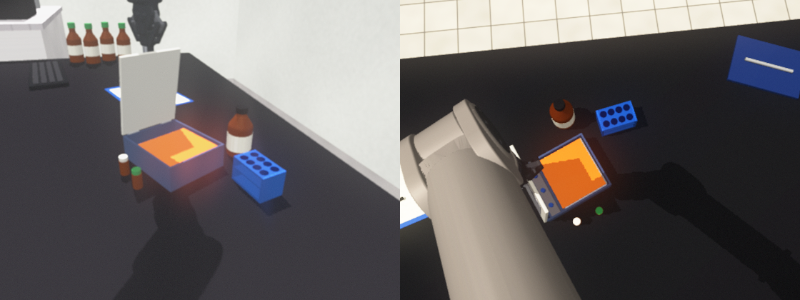

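The cover is standing roughly upright and following the fingers, and the case has not moved. I continue.

carry_out([
  [[0,0,0],[0,2.1,0.5],0],
  [[0,0,0],[0,4.4,1.3],0],
  [[0,0,0],[0,6.7,2.3],0],
  [[0,0,0],[0,8.8,3.7],0],
  [[0,0,0],[0,10.6,5.4],0],
])

```text
t: 10.82
eef_pos: [0.5432, 0.0515, 0.1882]
tool_rot: [0.0, 0.979, 0.203, 0.001]
contact_force: [1.5, 1.3, 1.4]
gripper_width: -0.002
```

carry_out([
  [[0,0,0],[0,1.5,2],0],
  [[0,0,0],[0,2.8,4.1],0],
  [[0,0,0],[0,3.4,5.6],0],
  [[0,0,0],[0,3.9,7.1],0],
  [[0,0,0],[0,4.2,8.6],0],
])

```text
t: 11.45
eef_pos: [0.5587, 0.0133, 0.1013]
tool_rot: [-0.0, 0.979, 0.203, -0.0]
contact_force: [0.6, 0.1, 0.2]
gripper_width: 0.001
```

carry_out([
  [[0,0,0],[0,0.1,0.9],0],
  [[0,0,0],[0,0.2,1.6],0],
  [[0,0,0],[0,0.2,2],0],
  [[0,0,0],[0,0.2,2.2],0],
  [[0,0,0],[0,0.2,2.2],0],
])

```text
t: 12.08
eef_pos: [0.5598, 0.0119, 0.0855]
tool_rot: [0.001, 0.979, 0.203, 0.0]
contact_force: [-18.5, -1.0, 50.6]
gripper_width: 0.001
```

The cover is on its stop: the tip is at 68.5 mm and pressing firmly. I lift off and check.

carry_out([
  [[0,0,0],[0,0,-0.7],0],
  [[0,0,0],[0,0,-3],0],
  [[0,0,0],[0,0,-8],0],
  [[0,0,0],[0,0,-13],0],
  [[0,0,0],[0,0,-18],0],
])

```text
t: 12.7
eef_pos: [0.5596, 0.0117, 0.2621]
tool_rot: [0.0, 0.979, 0.203, 0.0]
contact_force: [1.6, -0.6, 0.0]
gripper_width: 0.006
```

Run:
```python
from h import *
p=[.5344,.0657,.4088]
o=bot.get_obs();print(o['t'],np.round(o['contact_force'],2),np.round(o['eef_pos'],3))
a=save('side','s6');b=save('wrist','w6')
P=world(p,[cover(0,s*.08,r,h) for s in(1,-1) for r in (0,.196) for h in(0,.008)])
for c,im in(('side',a),('wrist',b)):
  for u in proj(c,P): cv2.circle(im,tuple(int(v) for v in u),1,(255,0,0),-1)
cv2.imwrite('pics/both6.png',np.hstack([a[90:330,80:460],cv2.resize(b,(420,315))[:240]])[:,:,::-1])
```

```text
12.7 [ 1.65 -0.59  0.02] [0.56  0.012 0.262]
```

View pics/both6.png

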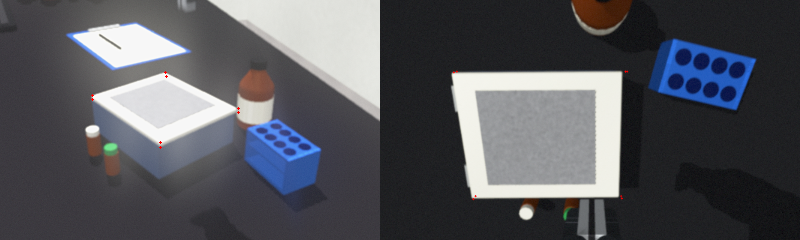

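The cover lies flat on its predicted corners in both views, the bystanders are upright in place, and the gripper is clear. I hand in.

```bash
python3 -c "
from station import bot
print(bot.hand_in())"
```

```text
the job is handed in; nothing more can be done
None
```

I folded the orange flap flat first, with the cover still open, then swung the white cover shut over it. The job was handed in at about 12.8 s of the 53 s allowed; the hand-in gives no verdict.

- **Flap:** the fingertips stopped at 54 mm, the height of the folded flap's upper face. A picture taken before I touched the cover showed it flat on its predicted corners.
- **Cover:** it was pressed onto its stop, with the fingertips at 68.5 mm against the 69 mm expected for shut. The vertical push at the end read about 51 N at the wrist, well under the 120 N limit. After lift-off, its corners matched the shut position in the side and wrist pictures.
- **Case and bystanders:** the case showed no visible shift. The bottle, both vials and the rack stood upright where they were. I judged this by eye and did not measure it.
- **Robot clear:** the gripper ended well above the case, with the contact force back to about zero.

**Mistake on the way:** I first moved the fingers away from the cover instead of toward it, about 22 cm through free space. They touched nothing, and it cost about 1.9 s.

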